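# Try the gap between two sprung plates with a taper feeler

## Robot

A 6-joint arm with a two-finger parallel gripper is mounted at the origin on a cart in front of the work surface, level with it; the furniture and walls round the work are solid. World frame = base frame: x ahead of the robot, y to its left, z up, the work surface at z = 0. Lengths are in mm, angles in degrees, forces in N, time in s.
With the tool pointing down it reaches from about 300 to 850 mm from the base axis. Payload 4.2 kg.
Tool frame: the origin (TCP) lies midway between the tips of the shut fingers; the grasp point (between the pads) lies 19 mm behind it; z points along the fingers, y is the line along which they close (so a half turn about z gives the same grasp; the last joint's range is limited). The gripper opens to 91 mm and grips with 3 to 60 N. Pads are 32 mm wide; open, the fingers measure 118 mm over their backs; the gripper's body (76 mm by 178 mm) begins 60 mm behind the grasp point.
Start: joints at [72.823, 18.312, 89.639, -0, 72.044, -1.146], TCP at [158.796, 552.655, 213.976] pointing down, gripper open.
Joint ranges: [-177.97, 177.97], [-48.28, 115.42], [12.27, 149.76], [-77.06, 257.06], [2.81, 150.46], [-146.56, 146.56]. Speed limits (degrees/s): [147.25, 147.25, 180, 180, 180, 180].

## Interface

Orientations are given as [roll, pitch, yaw] about the fixed x, y, z axes, in that order (R = Rz(yaw) Ry(pitch) Rx(roll)).
In Python, from workcell import env gives the robot as it stands.
- The arm moves only by the shell command python3 -m jog 'ROWS' [FORCE]. ROWS is a JSON object of lists of equal length, an entry for each row: "jaw": the finger opening in mm, from 0 to 91.2; "slide": the shift along the tool's x, y, z in units of 30 mm (1.0 is 30 mm), a list of three; "spin": the turn about the tool's z in units of 8 degrees (1.0 is 8 degrees). In form: {"jaw": [jaw, ...], "slide": [[dx, dy, dz], ...], "spin": [spin, ...]}. A call has 1 to 10 rows; each row shifts and turns the commanded pose from where the row before left it, along the tool's axes as they then stand; what a row does not reach is not made up. A row lasts 1/10 s, in which the tool goes at most 50 mm and 8.59 degrees, less where a joint would pass 70% of its speed; a pose out of reach is approached as far as the arm can. A call is refused whole if a number of a shift passes 1 or a number of a turn 1, either way. A call with a gripper value outside its range is refused whole. The fingers move at their own pace and stop on an object; FORCE is the grip in N (left out, the last holds). Time passes only in rows, so rows that do not move let the fingers close. It gives the time, the measured TCP pose, the force, the opening and the grip force at its end, in the units of the state.
- env.state(): the state, without advancing time (a new reading comes with each control period).
- env.grab_frame(name): name is "scene" or "top" or "wrist"; returns the picture (420x560x3 uint8, red, green, blue); there is no depth.
- env.camera_model(name): a dict with "fx", "fy", "cx", "cy" (pixels), "camera_from_world" (4x4, takes a point from world to camera coordinates). Camera axes: x right, y up, looking along -z (the intrinsics and any distortion apply to the point x, -y, -z); pixel columns grow to the right and rows downward; lengths in mm; the calibration is good to about 2 mm. A picture is of the moment at which its call begins: read the wrist's pose just before it. camera_model takes no time and is no camera call; for the wrist camera it gives the pose at the moment of the call.
- env.job_done(): hands the job in; it is judged then, once.
The state is a dict: "time_s": time; "qpos": joint angles; "qvel": joint speeds; "effort": joint torques, N m; "ee_pos": TCP position; "ee_rot": TCP orientation; "force": force on the tool from outside, world axes, zero at the start; "torque": the same for the moment, N m; "gripper_width": finger opening in mm; "gripper_force": force on a finger pad.
Only numpy, scipy, OpenCV 4.12 (cv2) and the standard library are available. Lean on these libraries where they do the work, as an engineer would, in place of code of your own. Each camera call takes 0.05 s, during which the arm holds its last target. There are 200 camera calls.

## Task

Take the red-handled taper feeler out of its wooden stand and slide its brass blade, thin end down, between the two upright steel plates of the green gap setter until it drags snugly on both plates, without forcing it: the plates give on their springs by only a millimetre or two. Finish still gripping the feeler by its handle, upright and still at that depth. Leave the other things on the table where they are.

Things in the scene. Friction and masses are not known exactly. Their poses are not given: they have to be found in the camera images.
- feeler: taper feeler, loose, upright in the stand at the start, handle up; 120 mm tall, about 150 g. Origin: middle of the blade's thin lower end; z up to the handle, x along the blade's 24 mm width, y across its thickness. Red handle from z = 75 to 120 mm: 40 mm along x, 16 mm along y; grip it across the 16 mm (fingers closing along y).
- feeler_tip (a point): the middle of the blade's lower end (the feeler's origin). The brass blade is 3 mm thick here and thickens evenly to 13 mm at z = 50 mm (0.2 mm per mm, half on each side), then stays 13 mm thick up to the handle at z = 75 mm.
- feeler_grip (a point): point in the middle of the handle of the feeler, 100 mm above the blade's tip and 20 mm below the handle's top, same axes as the feeler; rests 109 mm above the table in the stand
- stand: light wooden block, fixed, 80 x 70 x 84 mm high, with an open slot in its top (29 x 17 mm, 80 mm deep) in which the feeler hangs, the shoulders of its handle on the block's top. Origin: centre of the underside; x along the slot's 29 mm, y across it.
- gap_setter: gap setter, fixed: green base 90 x 150 x 12 mm, two upright steel plates (60 mm wide along x, 10 mm thick, tops 88 mm above the table) facing each other across a gap in the middle, each sprung against a green block; brass thumbscrew at the -y end. Origin: centre of the underside; x along the plates' width, y across the gap, z up. Half a turn makes no difference.
- plate_a_edge (a point): middle of the edge on the +y plate's inner face where its chamfer begins, 78 mm above the table, 10 mm below the plate's top; the chamfers widen the mouth by 7 mm a side. Distance to plate_b_edge along y = the gap: parallel, 4.5 to 7 mm (it differs each time and widens to the -y side), 66 mm deep below these edges.
- plate_b_edge (a point): the same point on the inner face of the -y plate
- plate_a (a joint): how far the +y plate has been pushed back against its springs (m): 0 at rest, 0.007 at its stop; starts to move at 1.5 N, then 1.5 N more per mm
- plate_b (a joint): the same for the -y plate
- quoin: bystander: small grey steel quoin, 18 x 53 x 18 mm, loose; origin at the centre of its underside
- ink_tin_near: bystander: round ink tin with a black lid, 86 mm across, 47 mm high, loose; origin at the centre of its underside
- reglet: bystander: wooden furniture block, 30 x 100 x 17 mm, loose; origin at the centre of its underside
Not all that is in view belongs to the job. There is more than one size of the feeler; the one meant has the size given above.

How it is judged (in metres and radians):
On the way, in this order (a step that is already met when the one before it is completed fails the run):
1. the feeler is drawn out of the stand, its tip above the stand's top (height (world z) of feeler above 0.088 m), for 0.1 s.
2. the blade's tip is between the plates, below the chamfers (z of feeler in the frame of gap_setter below 0.074 m and x of feeler in the frame of gap_setter between -0.025 and 0.025 m and y of feeler in the frame of gap_setter between -0.012 and 0.012 m), for 0.1 s.
At the end, for the whole second after the job is handed in: The blade stands upright (within 0.15 rad) between the two plates, its tip below the chamfers and clear of the base, pressing on both plates (over 0.8 N each) with neither pushed back more than 3.5 mm, at rest, and the fingers still grip the feeler (over 2 N) (all of step 2 and contact force between feeler and plate_a above 0.8 N and contact force between feeler and plate_b above 0.8 N and value of joint each of plate_a, plate_b below 0.0035 m and z of feeler in the frame of gap_setter above 0.015 m and angle between feeler's own z axis and vertical below 0.15 rad and contact force between feeler and the fingers above 2 N and linear speed of feeler below 0.01 m/s); the arm keeps its last pose, push and grip.
It fails at once if the blade is forced: a plate is pushed back more than 5 mm (value of joint any of plate_a, plate_b above 0.005 m).
It fails at once if a bystander is moved more than 20 mm (distance of any of quoin, ink_tin_near, reglet from where it was at the start of the episode above 0.02 m).
It also fails if it takes over 40 s, if anything falls off the work surface, if the arm or the gripper's body presses on something with over 40 N, if the wrist force passes 120 N, or if a joint passes its speed limit or range.

## Working session

There is one attempt and no reset: what is moved stays moved. The work goes in short steps, Python scripts to look and compute and a shell command to move; the robot and the scene stay as the last step left them, time stands still between calls to the robot, and variables do not carry over. Pictures are saved under pics/ and viewed, at most 10 in all, crops included, and the job is handed in when it is done.

```bash
mkdir -p pics
python3 - <<'E'
from workcell import env
import cv2,numpy as np
np.set_printoptions(precision=4,suppress=True)
s=env.state();print(s['time_s'],s['ee_pos'],s['ee_rot'],s['gripper_width'])
for n in("scene","top"):
    m=env.camera_model(n);print(n,m)
    cv2.imwrite(f"pics/{n}0.png",env.grab_frame(n)[:,:,::-1])
E
```

```text
0.0 [158.6471 552.1505 213.1114] [-179.8979    0.0011  163.9702] 90.94867497994683
scene {'fx': 412.55662410210056, 'fy': 412.55662410210056, 'cx': 284.0677302220449, 'cy': 210.25693071057262, 'camera_from_world': array([[  -0.7023,   -0.7118,   -0.0119,  427.1009],
       [   0.5015,   -0.5065,    0.7014, -350.5683],
       [  -0.5052,    0.4866,    0.7127, -616.6534],
       [   0.    ,    0.    ,    0.    ,    1.    ]])}
top {'fx': 520.5381953522785, 'fy': 520.5381953522785, 'cx': 285.51841571739925, 'cy': 209.5626697219801, 'camera_from_world': array([[   -0.0129,    -0.9997,     0.0192,     4.6307],
       [    0.9865,    -0.0096,     0.1637,  -597.3956],
       [   -0.1635,     0.0211,     0.9863, -1010.361 ],
       [    0.    ,     0.    ,     0.    ,     1.    ]])}
```

View pics/top0.png

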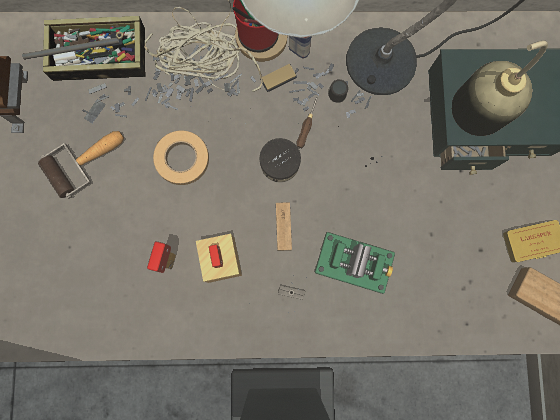

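View pics/scene0.png

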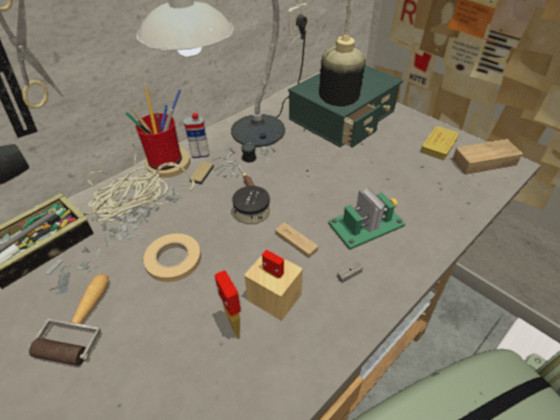

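```bash
cat > h.py <<'E'
import numpy as np,cv2
from scipy.spatial.transform import Rotation as R
from workcell import env
np.set_printoptions(precision=2,suppress=True)
def pix2w(m,uv,z):
    """pixel(s) -> world point on plane of height z"""
    uv=np.atleast_2d(uv).astype(float);T=m["camera_from_world"];Rm=T[:3,:3];c=-Rm.T@T[:3,3]
    d=np.c_[(uv[:,0]-m["cx"])/m["fx"],-(uv[:,1]-m["cy"])/m["fy"],-np.ones(len(uv))]@Rm
    return c+d*((z-c[2])/d[:,2])[:,None]
def w2pix(m,P):
    q=np.atleast_2d(P)@m["camera_from_world"][:3,:3].T+m["camera_from_world"][:3,3]
    return np.c_[m["cx"]+m["fx"]*q[:,0]/-q[:,2],m["cy"]-m["fy"]*q[:,1]/-q[:,2]]
E
python3 - <<'E'
from h import *
im=cv2.imread("pics/top0.png");m=env.camera_model("top")
print("stand top rough",pix2w(m,[218,255],84),"setter",pix2w(m,[356,262],12))
a=cv2.resize(im[220:300,140:250],None,fx=7,fy=7,interpolation=cv2.INTER_CUBIC)[:, :770]
b=cv2.resize(im[222:302,305:405],None,fx=7,fy=7,interpolation=cv2.INTER_CUBIC)
cv2.imwrite("pics/a.png",a);cv2.imwrite("pics/b.png",b)
# red blob vertices
hsv=cv2.cvtColor(im,cv2.COLOR_BGR2HSV)
red=((hsv[...,0]<6)|(hsv[...,0]>174))&(hsv[...,1]>150)&(hsv[...,2]>90)
r=red.astype(np.uint8);r[:200]=0
for thr in (90,170):
    q=(r&(hsv[...,2]>thr)).astype(np.uint8)
    n,l,st,ce=cv2.connectedComponentsWithStats(q)
    for i in range(1,n):
        if st[i,4]>40:print(thr,st[i],ce[i],cv2.minAreaRect(np.argwhere(l==i)[:,::-1].astype(np.float32)))
E
```

```text
stand top rough [[503.8  130.43  84.  ]] setter [[ 491.67 -148.02   12.  ]]
90 [147 242  18  29 308] [155.75 256.03] ((155.716552734375, 256.06365966796875), (10.778753280639648, 28.611663818359375), 16.389541625976562)
90 [209 245  12  22 175] [214.18 255.22] ((214.25001525878906, 255.25), (20.984424591064453, 8.23687744140625), 78.69007110595703)
170 [148 242  17  29 291] [155.67 256.  ] ((155.632080078125, 256.0377197265625), (10.302042007446289, 28.02155113220215), 15.945395469665527)
170 [209 245  11  21 166] [214.07 255.15] ((214.03848266601562, 255.1923065185547), (20.788307189941406, 7.844644069671631), 78.69007110595703)
```

View pics/a.png

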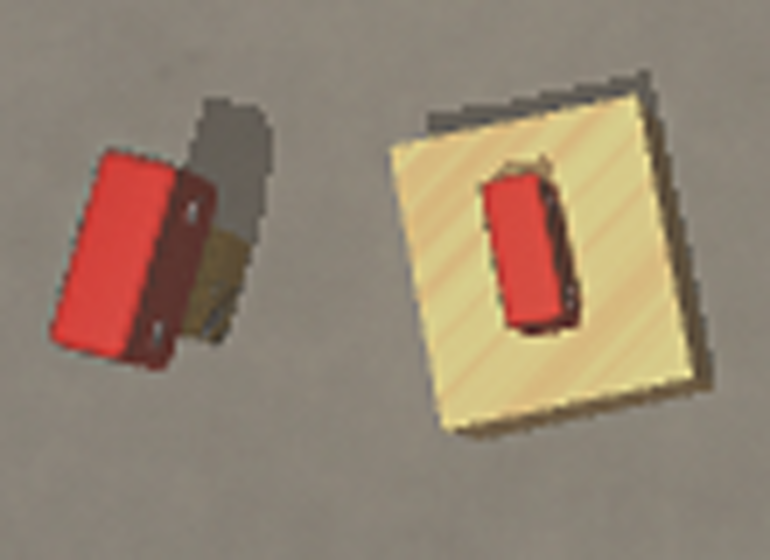

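View pics/b.png

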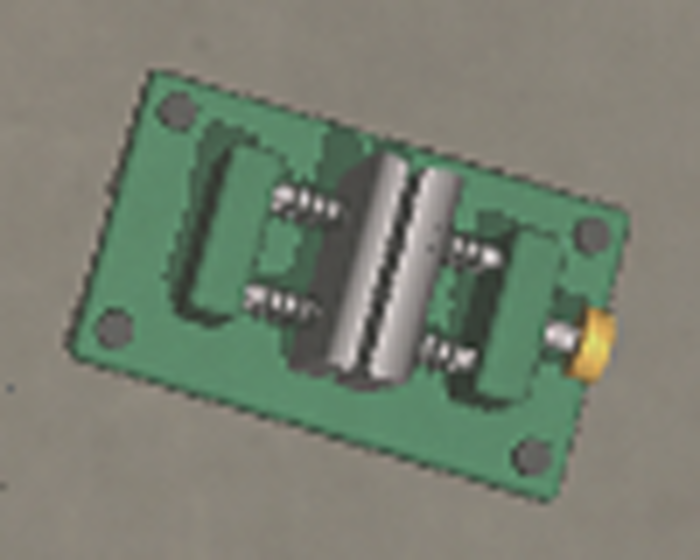

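Top crops: the stand's top corners are at (390,148), (637,95), (693,378), (445,432) in the crop, and the handle top is centred at about (525,250). The larger decoy is to the left. The setter base corners are at (152,70), (628,212), (555,502), (72,352), with the dark gap running from (412,178) to (365,372).

Run:
```python
from h import *
m=env.camera_model("top")
def cr(p,o):return (np.array(p)+.5)/7-.5+np.array(o)
def rect(p,o,z,n):
    w=pix2w(m,cr(p,o),z);c=w.mean(0)
    e=[w[(i+1)%4]-w[i] for i in range(4)]
    print(n,c,"sides",[np.hypot(*x[:2]).round(1) for x in e],"ang",[np.degrees(np.arctan2(x[1],x[0])).round(1) for x in e])
    return c
rect([(390,148),(637,95),(693,378),(445,432)],(140,220),84,"stand")
rect([(483,185),(545,172),(565,318),(508,330)],(140,220),129,"handle")
rect([(152,70),(628,212),(555,502),(72,352)],(305,222),12,"setter")
rect([(105,148),(180,168),(125,360),(50,340)],(140,220),150,"decoy z150?")
for z in(78,):print(pix2w(m,cr([(412,178),(365,372)],(305,222)),z))
s=env.state();print(s['ee_pos'],s['ee_rot'],R.from_euler('xyz',s['ee_rot'],degrees=True).as_matrix())
```

```text
stand [499.87 132.52  84.  ] sides [np.float64(69.8), np.float64(80.0), np.float64(69.2), np.float64(79.9)] ang [np.float64(-78.4), np.float64(-168.7), np.float64(101.6), np.float64(11.7)]
handle [499.53 131.78 129.  ] sides [np.float64(16.7), np.float64(39.0), np.float64(15.2), np.float64(38.9)] ang [np.float64(-78.7), np.float64(-171.8), np.float64(101.2), np.float64(10.3)]
setter [ 491.73 -145.49   12.  ] sides [np.float64(147.9), np.float64(88.9), np.float64(148.5), np.float64(87.5)] ang [np.float64(-107.4), np.float64(163.3), np.float64(72.1), np.float64(-17.2)]
decoy z150? [498.43 234.76 150.  ] sides [np.float64(20.2), np.float64(50.9), np.float64(20.0), np.float64(50.9)] ang [np.float64(-105.5), np.float64(165.4), np.float64(74.5), np.float64(-14.4)]
[[ 516.71 -153.4    78.  ]
 [ 462.9  -138.29   78.  ]]
[158.66 552.2  213.2 ] [-179.91    0.    163.97] [[-0.96  0.28 -0.  ]
 [ 0.28  0.96 -0.  ]
 [-0.   -0.   -1.  ]]
```

```bash
python3 -m jog '{"jaw":[60,60,60,60,60,60,60,60,60,60],"slide":[[-0.9,-0.62,0],[-0.9,-0.62,0],[-0.9,-0.62,0],[-0.9,-0.62,0],[-0.9,-0.62,0],[-0.9,-0.62,0],[-0.9,-0.62,0],[-0.9,-0.62,0],[-0.9,-0.62,0],[-0.9,-0.62,0]],"spin":[0,0,0,0,0,0,0,0,0,0]}'
python3 -m jog '{"jaw":[60,60,60,60,60,60,60,60],"slide":[[-0.9,-0.62,0],[-0.9,-0.62,0],[-0.9,-0.62,0],[-0.9,-0.62,0],[0,0,0],[0,0,0],[0,0,0],[0,0,0]],"spin":[0,0,0,0,-1,-1,-1,-0.45]}'
cat > go.py <<'E'
import sys
from h import *
x,y,z,a=map(float,sys.argv[1:])   # a: world angle wanted of tool y
s=env.state();Rm=R.from_euler('xyz',s['ee_rot'],degrees=True).as_matrix()
print("t",s['time_s'],"pos",s['ee_pos'],"rot",s['ee_rot'],"F",s['force'],"T",s['torque'],"w",s['gripper_width'],s['gripper_force'])
print("slide units",Rm.T@(np.array([x,y,z])-s['ee_pos'])/30,"spin",-(((a-np.degrees(np.arctan2(Rm[1,1],Rm[0,1])))+90)%180-90)/8, "j6",s['qpos'][5])
E
python3 go.py 499.7 132.2 180 101.5
python3 - <<'E'
from h import *
m=env.camera_model("wrist");im=env.grab_frame("wrist");cv2.imwrite("pics/w1.png",im[:,:,::-1])
np.save("w1.npy",m["camera_from_world"]);print(m)
E
```

```text
time_s: 1.1
ee_pos: [367.4, 298.0, 213.7]
ee_rot: [-180.0, -0.0, 164.0]
force: [0.6, 1.1, 0.1]
gripper_width: 60.1
gripper_force: 0.0
time_s: 1.9
ee_pos: [450.0, 197.7, 213.5]
ee_rot: [-180.0, -0.1, -168.2]
force: [-0.1, 0.9, -0.4]
gripper_width: 59.5
gripper_force: 0.0
t 1.9 pos [449.97 197.7  213.52] rot [-179.99   -0.06 -168.23] F [-0.12  0.86 -0.42] T [ 0.06 -0.   -0.04] w 59.480309094170636 0.0
slide units [-1.18 -2.48  1.12] spin 0.03352888665201981 j6 -79.39525929362973
{'fx': 315.1719096717155, 'fy': 315.1719096717155, 'cx': 279.7328969099044, 'cy': 206.67037126848842, 'camera_from_world': array([[  -0.2 ,    0.98,   -0.  , -102.08],
       [  -0.94,   -0.2 ,   -0.28,  492.45],
       [  -0.28,   -0.06,    0.96, -254.79],
       [   0.  ,    0.  ,    0.  ,    1.  ]])}
```

View pics/w1.png

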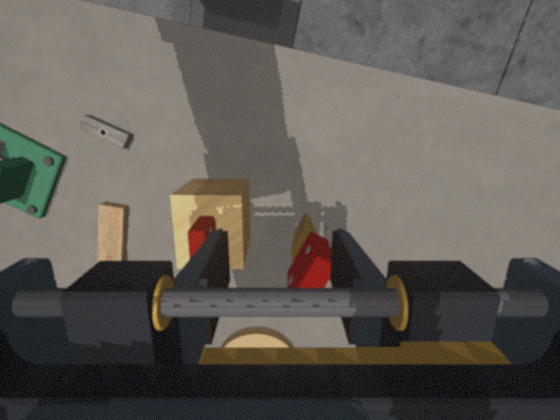

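The wrist view shows the stand at (210,225) with its feeler at (203,235), left of the fingers. The decoy lies at (312,260) beneath them. I'll move over the stand.

```bash
python3 -m jog '{"jaw":[60,60,60,60,60],"slide":[[-0.4,-0.8,0],[-0.4,-0.8,0],[-0.38,-0.88,0],[0,0,0.4],[0,0,0]],"spin":[0,0,0,0,0]}'
python3 go.py 499.7 132.2 92 101.5
python3 - <<'E'
from h import *
m=env.camera_model("wrist");im=env.grab_frame("wrist")
# overlay predicted handle top
c=np.array([499.7,132.2]);
for a,l,w,z,col in((11.5,40,16,129,(0,255,0)),(11.5,80,70,84,(255,0,0))):
    e=np.array([np.cos(np.radians(a)),np.sin(np.radians(a))]);n=np.array([-e[1],e[0]])
    P=[np.r_[c+sx*l/2*e+sy*w/2*n,z] for sx,sy in((1,1),(1,-1),(-1,-1),(-1,1))]
    im=np.ascontiguousarray(im);cv2.polylines(im,[w2pix(m,P).round().astype(int)],True,col,1)
cv2.imwrite("pics/w2.png",im[:,:,::-1])
E
```

```text
time_s: 2.45
ee_pos: [498.5, 131.7, 200.0]
ee_rot: [180.0, -0.3, -168.6]
force: [0.2, -0.0, 0.7]
gripper_width: 59.9
gripper_force: 0.0
t 2.45 pos [498.48 131.73 199.99] rot [ 179.97   -0.25 -168.55] F [ 0.15 -0.05  0.68] T [0.04 0.03 0.02] w 59.92164540471266 0.0
slide units [-0.06  0.01  3.6 ] spin -0.006479000369855825 j6 -87.9602043033337
```

View pics/w2.png

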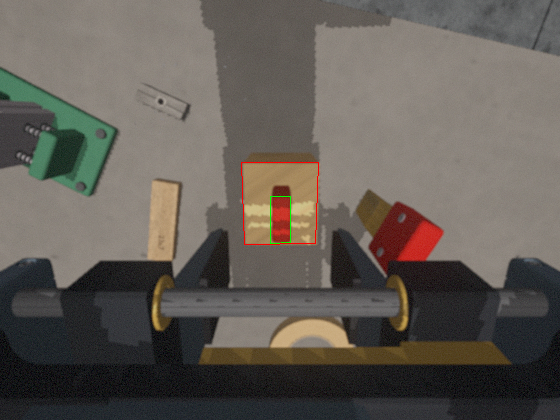

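The predicted outlines match within a pixel, so I'll descend and grip.

```bash
python3 -m jog '{"jaw":[60,60,60,60,60,60,60],"slide":[[-0.05,0,0.8],[0,0,0.8],[0,0,0.8],[0,0,0.6],[0,0,0.4],[0,0,0.2],[0,0,0]],"spin":[0,0,0,0,0,0,0]}' 25
python3 -m jog '{"jaw":[10,10,10,10,10,10,10,10],"slide":[[0,0,0],[0,0,0],[0,0,0],[0,0,0],[0,0,0],[0,0,0],[0,0,0],[0,0,0]],"spin":[0,0,0,0,0,0,0,0]}' 25
python3 go.py 499.7 132.2 92 101.5
```

```text
time_s: 3.2
ee_pos: [500.9, 132.9, 93.7]
ee_rot: [180.0, -0.0, -168.4]
force: [-0.0, 0.0, -0.6]
gripper_width: 60.1
gripper_force: 0.0
time_s: 4.0
ee_pos: [501.3, 132.6, 94.1]
ee_rot: [180.0, 0.0, -168.4]
force: [-1.3, 0.5, 1.7]
gripper_width: 16.3
gripper_force: 25.0
t 4.0 pos [501.31 132.6   94.09] rot [ 179.99    0.01 -168.44] F [-1.32  0.52  1.75] T [0.14 0.1  0.02] w 16.25169705852401 24.999201893806458
slide units [ 0.06 -0.    0.07] spin 0.00803271744996259 j6 -88.03645109070038
```

```bash
python3 -m jog '{"jaw":[10,10,10,10,10,10,10],"slide":[[0,0,-0.2],[0,0,-0.5],[0,0,-0.8],[0,0,-0.8],[0,0,-0.8],[0,0,-0.5],[0,0,0]],"spin":[0,0,0,0,0,0,0]}'
python3 -m jog '{"jaw":[10,10,10,10,10,10,10,10,10,10],"slide":[[0.1,-0.4,0],[0.17,-0.7,0],[0.22,-0.9,0],[0.25,-1,0],[0.25,-1,0],[0.25,-1,0],[0.25,-1,0],[0.25,-1,0],[0.22,-0.9,0],[0.17,-0.7,0]],"spin":[0,0,0,0,0,0,0,0,0,0]}'
python3 -m jog '{"jaw":[10,10,10,10,10,10,10,10],"slide":[[0.1,-0.4,0],[0,0,0],[0,0,0],[0,0,0],[0,0,0],[0,0,0],[0,0,0],[0,0,0]],"spin":[0,0.6,0.8,0.8,0.8,0.6,0,0]}'
python3 go.py 489.8 -145.9 190 72.6
python3 - <<'E'
from h import *
ims=[]
for n in("scene","top"):
    m=env.camera_model(n);im=env.grab_frame(n)[:,:,::-1]
    u=w2pix(m,[490,-146,100])[0].astype(int)
    c=im[max(u[1]-45,0):u[1]+45,u[0]-40:u[0]+40];ims.append(cv2.resize(c,(400,450),interpolation=cv2.INTER_CUBIC));print(n,u)
cv2.imwrite("pics/s3.png",np.hstack(ims))
E
```

```text
time_s: 4.7
ee_pos: [502.5, 132.7, 204.2]
ee_rot: [180.0, 0.3, -168.4]
force: [0.3, -0.3, -1.4]
gripper_width: 15.8
gripper_force: 25.0
time_s: 5.7
ee_pos: [488.7, -135.2, 200.3]
ee_rot: [179.9, -0.2, -168.5]
force: [-0.3, 0.2, -1.7]
gripper_width: 16.0
gripper_force: 25.0
time_s: 6.5
ee_pos: [489.4, -145.3, 201.3]
ee_rot: [180.0, -0.1, 162.9]
force: [0.5, 0.7, -2.2]
gripper_width: 15.9
gripper_force: 25.0
t 6.5 pos [ 489.38 -145.3   201.3 ] rot [179.99  -0.08 162.88] F [ 0.54  0.74 -2.25] T [ 0.   -0.01 -0.01] w 15.891640142583322 24.998741447925568
slide units [-0.02 -0.02  0.38] spin 0.0351000220483062 j6 -90.71367436023459
scene [372 191]
top [362 259]
```

View pics/s3.png

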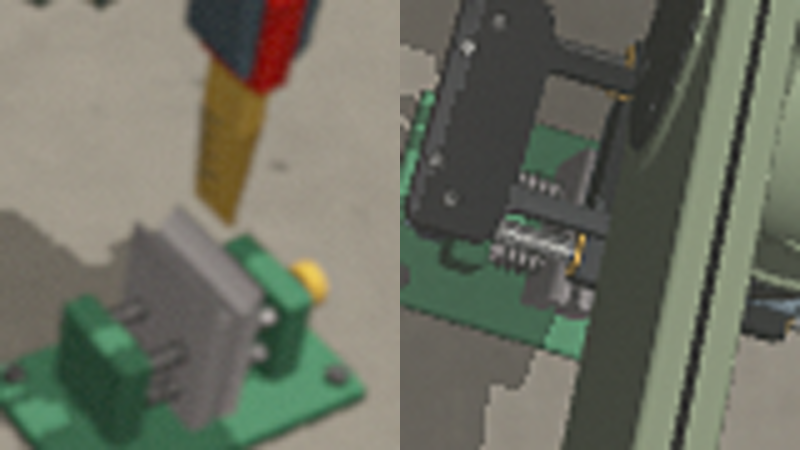

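The scene crop shows the blade hanging straight above the gap, with the wooden stand cleared. I'll descend in stages and watch the forces.

```bash
python3 -m jog '{"jaw":[10,10,10,10,10,10],"slide":[[0,0,0.3],[0,0,0.5],[0,0,0.3],[0,0,0],[0,0,0],[0,0,0]],"spin":[0,0,0,0,0,0]}'
python3 go.py 489.8 -145.9 155 72.6
python3 -m jog '{"jaw":[10,10,10,10,10,10],"slide":[[0,0,0.1],[0,0,0.1],[0,0,0.1],[0,0,0],[0,0,0],[0,0,0]],"spin":[0,0,0,0,0,0]}'
cat > f.py <<'E'
from h import *
s=[]
for i in range(4):
    s.append(env.state());env.grab_frame("wrist")
F=np.mean([x['force'] for x in s],0);p=np.mean([x['ee_pos'] for x in s],0);T=np.mean([x['torque'] for x in s],0)
Rm=R.from_euler('xyz',s[-1]['ee_rot'],degrees=True).as_matrix()
print("t",s[-1]['time_s'],"p",p,"rot",s[-1]['ee_rot'],"F tool",Rm.T@F,"T tool",Rm.T@T,"F noise",np.std([x['force'] for x in s],0))
E
python3 f.py
```

```text
time_s: 7.2
ee_pos: [490.3, -145.6, 169.4]
ee_rot: [180.0, 0.1, 162.8]
force: [0.7, -0.8, -1.7]
gripper_width: 15.9
gripper_force: 25.0
t 7.2 pos [ 490.3  -145.58  169.44] rot [180.     0.07 162.77] F [ 0.72 -0.77 -1.75] T [0.01 0.04 0.01] w 15.905145900823335 24.99863773584366
slide units [ 0.01 -0.02  0.48] spin 0.021851401361054457 j6 -90.60489751408537
time_s: 7.8
ee_pos: [489.8, -145.3, 159.9]
ee_rot: [180.0, -0.0, 162.8]
force: [-0.3, 0.9, -2.2]
gripper_width: 15.9
gripper_force: 25.0
t 7.95 p [ 489.81 -145.29  159.92] rot [179.98  -0.01 162.77] F tool [0.15 0.61 1.62] T tool [-0.22  0.07 -0.  ] F noise [0.44 0.25 0.64]
```

Torque about tool x shows the blade already touching the -y plate, so I'll shift toward +y and check.

```bash
python3 -m jog '{"jaw":[10,10,10],"slide":[[0,0.035,0],[0,0,0],[0,0,0]],"spin":[0,0,0]}' >/dev/null
python3 f.py
python3 -m jog '{"jaw":[10,10,10],"slide":[[0,0.035,0],[0,0,0],[0,0,0]],"spin":[0,0,0]}' >/dev/null
python3 f.py
```

```text
t 8.45 p [ 490.24 -144.54  160.  ] rot [-180.      0.01  162.77] F tool [-0.11 -0.21  1.64] T tool [ 0.    0.01 -0.02] F noise [0.3  0.6  0.38]
t 8.95 p [ 490.43 -143.75  159.95] rot [-179.97    0.01  162.77] F tool [-0.04 -2.12  1.64] T tool [ 0.56 -0.03 -0.01] F noise [0.32 0.36 0.66]
```

```bash
python3 -m jog '{"jaw":[10,10,10,10,10],"slide":[[0,-0.037,0],[0,0,0],[0,0,0.1],[0,0,0.07],[0,0,0]],"spin":[0,0,0,0,0]}' >/dev/null
python3 f.py
python3 -m jog '{"jaw":[10,10,10,10],"slide":[[0,0,0.1],[0,0,0],[0,0,0],[0,0,0]],"spin":[0,0,0,0]}' >/dev/null
python3 f.py
```

```text
t 9.65 p [ 490.07 -144.53  154.55] rot [-180.     -0.02  162.77] F tool [-0.55 -1.63  2.49] T tool [ 0.45 -0.11 -0.01] F noise [0.53 0.41 0.49]
t 10.25 p [ 490.26 -144.49  151.72] rot [179.99   0.01 162.77] F tool [-0.81 -1.66  2.48] T tool [ 0.39 -0.28  0.01] F noise [0.41 0.66 0.35]
```

```bash
python3 -m jog '{"jaw":[10,10,10],"slide":[[0,-0.017,0],[0,0,0],[0,0,0]],"spin":[0,0,0]}' >/dev/null
python3 f.py
python3 -m jog '{"jaw":[10,10,10],"slide":[[0,-0.017,0],[0,0,0],[0,0,0]],"spin":[0,0,0]}' >/dev/null
python3 f.py
```

```text
t 10.75 p [ 490.09 -144.77  151.8 ] rot [179.97   0.   162.76] F tool [-1.11 -0.23  2.91] T tool [ 0.05 -0.33 -0.01] F noise [0.24 0.7  0.28]
t 11.25 p [ 489.95 -145.14  151.87] rot [179.96  -0.   162.76] F tool [-1.03  1.44  2.77] T tool [-0.49 -0.3  -0.01] F noise [0.3  0.59 0.35]
```

```bash
python3 -m jog '{"jaw":[10,10,10,10],"slide":[[0,0.016,0],[0,0,0.1],[0,0,0],[0,0,0]],"spin":[0,0,0,0]}' >/dev/null
python3 f.py
python3 -m jog '{"jaw":[10,10,10,10],"slide":[[0,0,0.1],[0,0,0],[0,0,0],[0,0,0]],"spin":[0,0,0,0]}' >/dev/null
python3 f.py
python3 - <<'E'
from h import *
m=env.camera_model("scene");im=env.grab_frame("scene")[:,:,::-1]
c=im[150:250,320:420];cv2.imwrite("pics/s4.png",cv2.resize(c,(600,600),interpolation=cv2.INTER_CUBIC))
E
```

```text
t 11.85 p [ 490.03 -145.1   148.87] rot [-180.      0.01  162.77] F tool [-0.42  0.9  -0.02] T tool [-0.24 -0.2   0.01] F noise [0.38 0.36 0.37]
t 12.45 p [ 490.07 -145.04  145.72] rot [180.     0.01 162.77] F tool [-1.29  0.94  0.13] T tool [-0.18 -0.29  0.04] F noise [0.69 0.52 0.54]
```

View pics/s4.png

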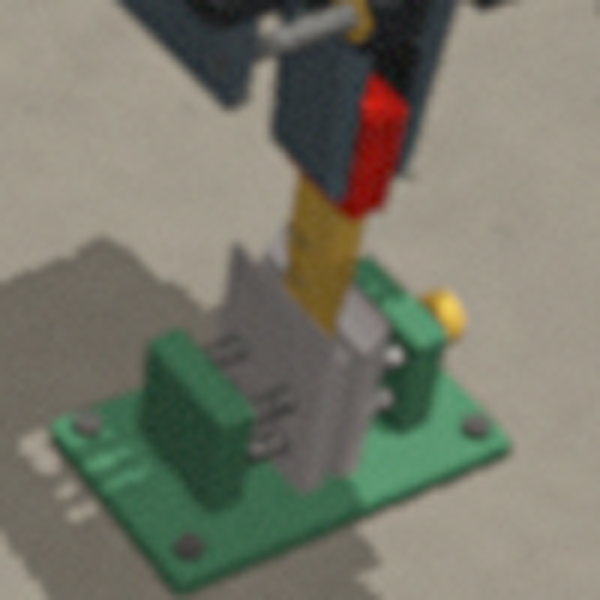

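The blade stands in the gap between the plates at about (320,320). I'll go slightly deeper and then balance the lateral force.

```bash
python3 -m jog '{"jaw":[10,10,10,10],"slide":[[0,0.008,0.07],[0,0,0.04],[0,0,0],[0,0,0]],"spin":[0,0,0,0]}' >/dev/null
python3 f.py
python3 -m jog '{"jaw":[10,10,10],"slide":[[0,0.01,0],[0,0,0],[0,0,0]],"spin":[0,0,0]}' >/dev/null
python3 f.py
python3 -m jog '{"jaw":[10,10,10],"slide":[[0,0.01,0],[0,0,0],[0,0,0]],"spin":[0,0,0]}' >/dev/null
python3 f.py
```

```text
t 13.1 p [ 490.02 -144.82  142.58] rot [-180.      0.    162.77] F tool [-0.08 -0.13 -2.24] T tool [-0.06 -0.09  0.04] F noise [0.25 0.39 0.17]
t 13.6 p [ 490.11 -144.57  142.56] rot [-179.99   -0.    162.77] F tool [-0.12 -0.33 -3.03] T tool [ 0.13 -0.02  0.02] F noise [0.46 0.45 0.5 ]
t 14.1 p [ 490.2  -144.3   142.55] rot [-179.99    0.    162.77] F tool [ 0.24 -1.36 -2.81] T tool [ 0.32 -0.    0.05] F noise [0.56 0.65 0.45]
```

```bash
python3 -m jog '{"jaw":[10,10,10,10,10],"slide":[[0,-0.016,0],[0,0,0],[0,0,0],[0,0,0],[0,0,0]],"spin":[0,0,0,0,0]}' 
python3 f.py
python3 - <<'E'
from h import *
m=env.camera_model("scene");im=env.grab_frame("scene")[:,:,::-1]
c=im[150:250,320:420];cv2.imwrite("pics/s5.png",cv2.resize(c,(600,600),interpolation=cv2.INTER_CUBIC))
E
```

```text
time_s: 14.65
ee_pos: [490.1, -144.6, 142.5]
ee_rot: [180.0, -0.0, 162.8]
force: [-0.7, -1.7, 4.8]
gripper_width: 16.0
gripper_force: 25.0
t 14.8 p [ 490.11 -144.59  142.54] rot [179.99  -0.   162.77] F tool [ 0.3  -0.53 -3.58] T tool [0.15 0.03 0.03] F noise [0.35 0.81 0.83]
```

View pics/s5.png

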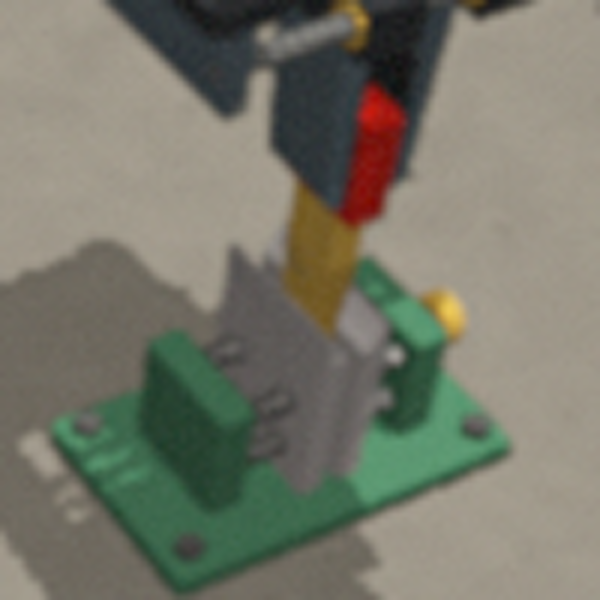

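The blade is deeper and upright, with both plates barely moved, lateral force balanced to about 0.5 N and roughly 5 N of drag. I'll hand it in.

```bash
python3 -c "
from workcell import env
print(env.job_done())"
```

```text
the job is handed in; nothing more can be done
None
```

I handed the job in with the feeler held upright by its handle and its blade snug between the two plates: about 5 N of vertical drag, side load balanced to about 0.5 N, and about 1 mm of give estimated per plate; the verdict was not shown.

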